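Open the vacuum canister of a camera lens

TASK

The lens is kept in the clear vacuum canister. First press the red vent plunger beside it fully down to let the air in, and let it spring back up; then turn the lid anticlockwise by its yellow bar until its lugs stand in the collar's slots, lift it off, and set it down gently, right way up, wholly on the round cork mat. Leave the other things on the desk undisturbed.

Things in the scene. Friction and masses are not known exactly. Their poses are not given: they have to be found in the camera images.
- canister: Clear round canister (124 mm across) on a brown board 235 x 150 x 10 mm, immovable; the board reaches from 155 mm on the -x side of the origin to 80 mm on the +x side. Origin on the canister's axis at the underside of the board, on the desk; z up. The red vent plunger stands 120 mm from the axis on the -x side.
- collar (a point): Centre of the top of the canister's aluminium bayonet collar, 100 mm above the desk, axes as the canister's. Collar 132 mm across. Its two slots, each about 39 mm wide with a yellow mark on the outside, lie on the +x and -x sides; the rest is claws over the lugs. A stop blocks the lid some 0.07 rad anticlockwise past the slots. Raised 25 mm, the lid is clear of the collar.
- lid: Black lid, disc 96 mm across, about 0.2 kg. Origin on its axis under its rubber plug (80 mm across, 8 mm deep); z up. Two yellow lugs on its +x and -x sides: 114 mm over both, 24 mm wide, 6 mm thick, undersides 8 mm above the origin. Seated, the origin is 78 mm above the desk; it rests loose, 3 to 4 mm sideways play, 2 mm play in height under the claws, and turns easily.
- bar (a point): Middle of the yellow upright grip bar on the lid, 40 mm above the lid's origin, axes as the lid's. Bar 84 mm long along x, 18 mm thick, 36 mm high (22 to 58 mm above the lid's origin). At the start the bar is 0.5 to 1.15 rad clockwise (from above) of the slots. The lid lifts out with the bar within 0.06 rad of the line through the slots; half a turn makes no difference.
- vent_top (a point): Centre of the top of the red round plunger head (38 mm across, 10 mm thick) of the vent valve; it moves with the head, 116 mm above the desk when up.
- vent (a joint): Travel of the vent plunger, m: 0 up, 0.012 fully down at its stop. A spring pushes it back up: about 3 N at the top, 9 N at the stop.
- mat: Round cork mat, 170 mm across and 4 mm thick, fixed on the desk. Origin at the centre of its underside, on the desk.
- tape: Roll of yellow tape lying flat, 96 mm across, 25 mm high; origin at the centre of its underside. Leave it alone.
- tablets: White tablet jar standing upright, 46 mm across, 85 mm high; origin at the centre of its underside. Leave it alone.
- screwdriver: Screwdriver with an orange handle lying on the desk, 190 mm long, along its x axis; origin near its middle on the underside. Leave it alone.
Not all that is in view belongs to the job. What is shaped like the lid but pink, purple or turquoise is not meant.

How it is judged:
By the outcome, as a careful person would: the job done as asked, in the order asked, and still so for the second after the job is handed in, with the robot touching nothing.
It also fails if it takes over 64 s, if anything falls off the work surface, if the arm or the gripper's body presses on something with over 40 N, if the wrist force passes 120 N, or if a joint passes its speed limit or range.

ROBOT

A 6-joint arm with a two-finger parallel gripper is mounted at the origin on the work surface. World frame = base frame: x ahead of the robot, y to its left, z up, the work surface at z = 0. Lengths are in m, angles in rad, forces in N, time in s.
With the tool pointing down it reaches from about 0.325 to 0.9 m from the base axis. Payload 3.5 kg.
Tool frame: the origin (TCP) lies midway between the tips of the shut fingers; the grasp point (between the pads) lies 19 mm behind it; y points along the fingers, z is the direction in which the jaws open and shut, and the axes are right-handed (so a half turn about y gives the same grasp; the last joint's range is limited). The gripper opens to 85 mm and grips with 20 to 120 N. Pads are 22 mm wide; open, the fingers measure 114 mm over their backs; the gripper's body (76 mm by 85 mm) begins 54 mm behind the grasp point. The pads swing forward as they close: fully open they stand 13 mm farther back than shut.
Start: joints at [1.043, 0.276, -0.026, 1.268, 0, 1.467], TCP at [0.258, 0.569, 0.231] pointing down, gripper open.
Joint ranges: [-3.12, 3.12], [-0.85, 1.88], [-1.08, 1.24], [-1.95, 2.15], [-1.57, 1.53], [-3.14, 3.14]. Speed limits (rad/s): [2.57, 2.57, 3.14, 3.14, 3.14, 3.14].

INTERFACE

Orientations are given as a rotation vector (axis times angle).
In Python, from cell import arm gives the robot as it stands.
- The arm moves only by the tool servo_tool, never from a script. Its argument "targets" is one flat list of numbers, 5 for each row, row after row: the opening in per cent of the stroke, from 0 (shut) to 100 (fully open), then the shift along the world's x, y, z in cm, then the turn about the world's z in degrees. In form: [hand, tx, ty, tz, yaw, hand, tx, ty, tz, yaw, ...]. A call has 1 to 12 rows; each row is the pose to reach, as a shift and turn from the pose commanded when the call began; what a row does not reach only later rows make up. A row lasts 1/10 s, in which the tool goes at most 50 mm and 8.59 degrees, less where a joint would pass 70% of its speed; a pose out of reach is approached as far as the arm can. A call with a gripper value outside its range is refused whole. The fingers move at their own pace and stop on an object; "grip_force" is the grip in N (left out, the last holds). Time passes only in rows, so rows that repeat a pose let the fingers close. It gives the time, the measured TCP pose, the force and the opening at its end, in the units of the state.
- arm.read_state(): the state, without advancing time (a new reading comes with each control period).
- arm.capture(name): name is "scene" or "top"; returns a dict with "frame" (420x560x3 uint8, red, green, blue), "K" (3x3 intrinsics, pixels), "world_to_cam" (4x4, takes a point from world to camera coordinates). Camera axes: x right, y down, z forward; pixel columns grow to the right and rows downward; lengths in m; the calibration is good to about 2 mm. A picture is of the moment at which its call begins. There is no depth.
- arm.hand_in(): hands the job in, once; it reports no verdict.
The state is a dict: "clock": time; "joints": joint angles; "qd": joint speeds; "effort": joint torques, N m; "tcp_pos": TCP position; "orientation": TCP orientation; "contact_force": force on the tool from outside, world axes, zero at the start; "wrist_torque": the same for the moment, N m; "width": opening from 0.0 (shut) to 1.0 (fully open).
Only numpy, scipy, OpenCV 4.12 (cv2) and the standard library are available. Lean on these libraries where they do the work, as an engineer would, in place of code of your own. Each camera call takes 0.05 s, during which the arm holds its last target. There are 200 camera calls.

## Working session

There is one attempt and no reset: what is moved stays moved. The work goes in short steps, Python scripts to look and compute and a tool call to move; the robot and the scene stay as the last step left them, time stands still between calls to the robot, and variables do not carry over. Pictures are saved under pics/ and viewed, about 8 in all and at most 12, crops included, and the job is handed in when it is done.

Besides the shell and the picture viewer there is one more tool, called after "Emit:" by a JSON object that holds its "api" and its "payload". servo_tool: Moves the arm, as the interface text tells. Its arguments: {"type":"object","properties":{"targets":{"type":"array"},"grip_force":{"type":"number"}},"required":["targets"]}

```bash
mkdir -p pics
cat > h.py <<'E'
import numpy as np, cv2
from cell import arm
def cap(n,name=None):
    c=arm.capture(n)
    if name: cv2.imwrite(f'pics/{name}.png',c['frame'][:,:,::-1])
    return c
def ray(c,uv,z):
    K,T=np.array(c['K']),np.array(c['world_to_cam']);R,t=T[:3,:3],T[:3,3]
    o=-R.T@t; d=R.T@np.linalg.solve(K,[uv[0],uv[1],1.]); return o+d*(z-o[2])/d[2]
def proj(c,p):
    T=np.array(c['world_to_cam']);q=np.array(c['K'])@(T[:3,:3]@np.array(p)+T[:3,3]);return q[:2]/q[2]
def blobs(c,lo,hi,amin=60):
    m=cv2.inRange(cv2.cvtColor(c['frame'],cv2.COLOR_RGB2HSV),np.array(lo),np.array(hi))
    n,l,s,ce=cv2.connectedComponentsWithStats(m)
    return [(l==i,s[i],ce[i]) for i in range(1,n) if s[i][4]>=amin]
E
python3 - <<'E'
from h import *
a=cap('scene','s0');b=cap('top','t0')
cv2.imwrite('pics/both0.png',cv2.resize(np.hstack([a['frame'],b['frame']])[:,:,::-1],(800,300)))
for c in(a,b):
    T=c['world_to_cam'];print(-T[:3,:3].T@T[:3,3])
    for k,lo,hi in(('yel',(20,120,100),(35,255,255)),('red',(0,150,80),(6,255,255)),('red2',(174,150,80),(180,255,255))):
        for m,s,ce in blobs(c,lo,hi): print(k,s,ce.round(1))
print(arm.read_state())
E
```

```text
[ 1.21791547 -0.14886173  0.99125785]
yel [427 124  36  24 133] [447.6 138.7]
yel [327 190  34  20 219] [343.7 199.2]
yel [240 231  41  34 368] [259.7 247.8]
red [324 160  15  11 116] [331.1 165.1]
[0.30218198 0.06699289 1.28420306]
yel [207 179  36  21 258] [224.4 186.8]
yel [282 182  35  34 320] [299.6 198.6]
yel [ 66 258  29  39 306] [ 76.4 274.4]
red [536 194  17  20 292] [544.5 203.4]
red [211 228  14  15 169] [217.5 234.9]
{'clock': 0.1, 'joints': array([ 1.04259708e+00,  2.77045857e-01, -2.77714027e-02,  1.26800477e+00,
        2.63459689e-05,  1.46740699e+00]), 'qd': array([ 6.20375475e-04, -1.31619707e-03,  3.98787357e-03,  6.41900029e-04,
       -3.01804545e-04, -8.81485578e-06]), 'effort': array([ 1.93038818e-04, -4.46709573e+01,  2.96128285e+01,  8.47195362e-03,
       -9.53901508e-05, -3.40237705e-08]), 'tcp_pos': array([0.2572232 , 0.56882445, 0.23026537]), 'orientation': array([-1.54691813,  0.33379546, -0.33276127]), 'contact_force': array([-0.20558477, -0.29243102,  0.23317218]), 'wrist_torque': array([ 0.03450225,  0.02966387, -0.03385776]), 'width': 0.9988334395566765}
```

View pics/t0.png

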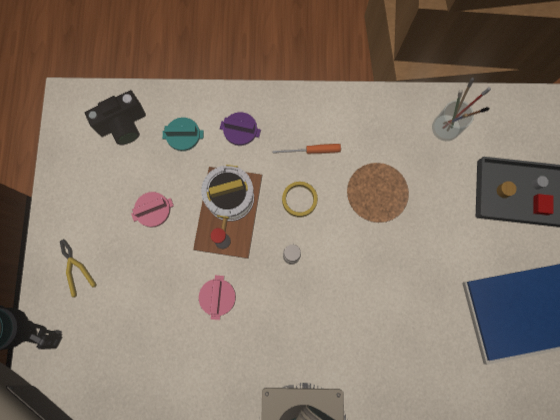

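View pics/s0.png

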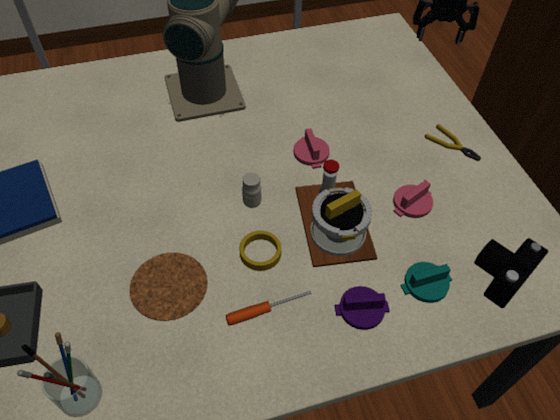

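The top view shows the canister at about (228,192), bar at (226,187), plunger at (218,236) and mat at (378,192). The tape is at (300,199), jar at (291,254) and screwdriver at (307,150). Pink decoys are at (217,297) and (152,209).

Run:
```python
from h import *
b=cv2.imread('pics/t0.png')[:,:,::-1];a=cv2.imread('pics/s0.png')[:,:,::-1]
A=arm.capture('scene');B=arm.capture('top')
cv2.imwrite('pics/z0.png',np.hstack([cv2.resize(b[155:265,180:270],(400,489),interpolation=cv2.INTER_CUBIC),cv2.resize(a[150:265,290:384],(400,489),interpolation=cv2.INTER_CUBIC)])[:,:,::-1])
hsv=cv2.cvtColor(b,cv2.COLOR_RGB2HSV)
for p in[(245,235),(205,240),(378,192),(360,180),(228,167),(320,250)]: print(p,hsv[p[1],p[0]])
def rect(c,f,lo,hi,box,z,ell=False):
    m=cv2.inRange(cv2.cvtColor(f,cv2.COLOR_RGB2HSV),np.array(lo),np.array(hi));k=np.zeros_like(m);x0,y0,x1,y1=box;k[y0:y1,x0:x1]=255;m&=k
    m=cv2.morphologyEx(m,cv2.MORPH_OPEN,np.ones((3,3)))
    P=np.argwhere(m)[:,::-1]
    W=np.array([ray(c,p,z)[:2] for p in P]);r=cv2.minAreaRect((W*1000).astype(np.float32))
    return len(P),W.mean(0).round(4),[np.round(v,1) for v in r]
print('board',rect(B,b,(3,90,40),(16,255,200),(185,160,270,268),.01))
print('mat',rect(B,b,(3,70,60),(18,255,255),(335,155,420,230),.004),rect(A,a,(3,70,60),(18,255,255),(120,245,215,325),.004))
print('bar',rect(B,b,(20,120,90),(35,255,255),(200,175,250,202),.136))
print('red top',rect(B,b,(0,150,60),(6,255,255),(205,225,230,245),.116),rect(A,a,(0,150,60),(6,255,255),(318,155,345,178),.112))
print('barS',rect(A,a,(20,120,90),(35,255,255),(322,188,365,222),.136))
```

```text
(245, 235) [ 12 133 117]
(205, 240) [ 11 126 117]
(378, 192) [ 13 116 139]
(360, 180) [ 13 115 124]
(228, 167) [  5  10 152]
(320, 250) [ 17  37 181]
board (2060, array([0.5097, 0.2035]), [array([555.6, 205.5]), array([148. , 232.2]), np.float64(82.0)])
mat (2879, array([ 0.6158, -0.2032]), [array([ 616.9, -203.4]), array([163.9, 167.8]), np.float64(0.7)]) (4170, array([ 0.6216, -0.2064]), [array([ 619.8, -205.8]), array([169. , 166.2]), np.float64(73.9)])
bar (245, array([0.593 , 0.2002]), [array([592.9, 200.4]), array([18.7, 82.6]), np.float64(17.0)])
red top (169, array([0.4746, 0.217 ]), [array([474.4, 217.2]), array([34.9, 32.1]), np.float64(2.1)]) (73, array([0.4778, 0.2166]), [array([473.7, 217.3]), array([25.7, 32.4]), np.float64(70.1)])
barS (225, array([0.5956, 0.1974]), [array([595.5, 198.2]), array([17.3, 80.4]), np.float64(16.8)])
```

View pics/z0.png

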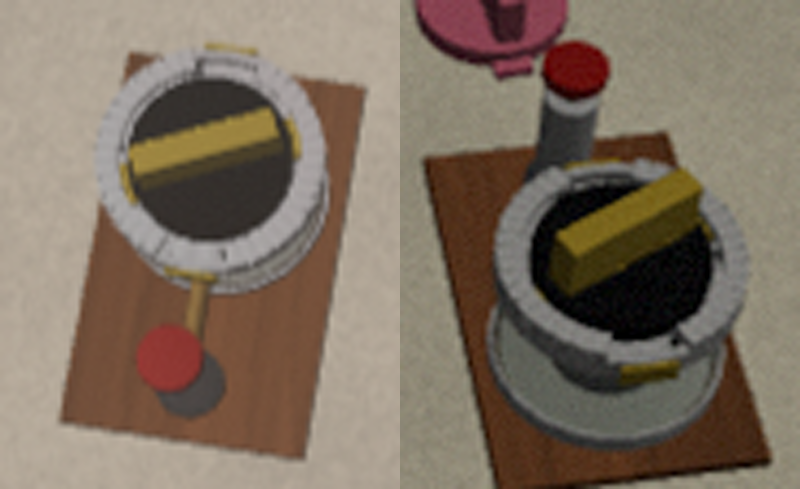

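Zoomed: the bar lies clockwise of the slot marks by about 65°, and the board-derived axis (0.593, 0.200) agrees with the bar. The plunger is at (0.474, 0.217). Next I compute the jaw yaw before moving.

Run:
```python
from h import *
from scipy.spatial.transform import Rotation as R
s=arm.read_state();M=R.from_rotvec(s['orientation']).as_matrix();print(M.round(3))
print('jaw yaw deg',np.degrees(np.arctan2(M[1,2],M[0,2])),'tcp',s['tcp_pos'])
```

```text
[[ 0.911 -0.001  0.412]
 [-0.412 -0.001  0.911]
 [-0.    -1.    -0.001]]
jaw yaw deg 65.66113036914702 tcp [0.25733449 0.56903687 0.23056774]
```

Emit:
{"api": "servo_tool", "payload": {"targets": [0,5,-5,0,0,0,9,-9,0,0,0,12,-13,0,0,0,14,-17,0,0,0,16,-21,0,0,0,18,-25,-1,0,0,20,-29,-3,0,0,21.7,-33,-5,0,0,21.7,-35.2,-7,0,0,21.7,-35.2,-9,0,0,21.7,-35.2,-9,0]}}

```text
clock: 1.3
tcp_pos: [0.472, 0.2155, 0.1382]
orientation: [-1.548, 0.34, -0.33]
contact_force: [-0.4, -0.2, 0.4]
width: 0.001
```

Emit:
{"api": "servo_tool", "payload": {"targets": [0,0.2,0.1,-1,0,0,0.2,0.1,-2,0,0,0.2,0.1,-2.6,0,0,0.2,0.1,-3,0,0,0.2,0.1,-3.4,0,0,0.2,0.1,-3.4,0,0,0.2,0.1,-3.4,0]}}

```text
clock: 2.0
tcp_pos: [0.4768, 0.2192, 0.1084]
orientation: [-1.544, 0.332, -0.333]
contact_force: [-1.5, -0.3, 6.6]
width: 0.002
```

Emit:
{"api": "servo_tool", "payload": {"targets": [0,-0.1,-0.1,-0.3,0,0,-0.1,-0.1,-0.5,0,0,-0.1,-0.1,-0.7,0,0,-0.1,-0.1,-0.7,0,0,-0.1,-0.1,-0.7,0]}}

```text
clock: 2.5
tcp_pos: [0.4769, 0.2192, 0.1039]
orientation: [-1.541, 0.33, -0.334]
contact_force: [-5.1, 1.2, 18.1]
width: -0.0
```

Run:
```python
from h import *
s=arm.read_state();print(s['tcp_pos'],s['contact_force'])
```

```text
[0.47690058 0.21923787 0.10390061] [-5.11599941  1.20100029 18.06799933]
```

Pressed to the stop: 18 N at z = 0.104, well past the 9 N spring. Now releasing and moving over the bar.

Emit:
{"api": "servo_tool", "payload": {"targets": [0,0,0,1,0,0,0,0,3,0,0,0,0,7,-6,50,3,0,10,-14,50,6,-1,10,-22,50,9,-2,10,-30,50,11.8,-2,10,-38,50,11.8,-2,10,-46,50,11.8,-2,10,-48.5,50,11.8,-2,10,-48.5,50,11.8,-2,10,-48.5]}}

```text
clock: 3.6
tcp_pos: [0.5934, 0.1976, 0.2002]
orientation: [-1.337, 0.985, -0.985]
contact_force: [0.7, -0.0, -0.4]
width: 0.504
```

Run:
```python
from h import *
from scipy.spatial.transform import Rotation as R
s=arm.read_state();M=R.from_rotvec(s['orientation']).as_matrix()
print('jaw yaw deg',np.degrees(np.arctan2(M[1,2],M[0,2])),'tcp',s['tcp_pos'],s['joints'],s['contact_force'],s['width'])
A=cap('scene','s1');f=A['frame']
for m,st,ce in blobs(A,(0,150,60),(6,255,255)): print(st,ce,ray(A,ce,.112))
cv2.imwrite('pics/z1.png',cv2.resize(f[100:280,240:440],(780,702)[0:2],interpolation=cv2.INTER_CUBIC)[:600,:,::-1])
```

```text
jaw yaw deg 17.242103068740796 tcp [0.59343499 0.19762602 0.20016931] [ 2.18208820e-01  2.94352212e-01 -6.91054804e-02  1.20753942e+00
 -9.57567591e-05  1.48807368e+00] [ 0.73763    -0.04467741 -0.38087119] 0.5044676133227741
[324 160  12  12 101] [329.64356436 165.16831683] [0.47312659 0.21296485 0.112     ]
```

View pics/z1.png

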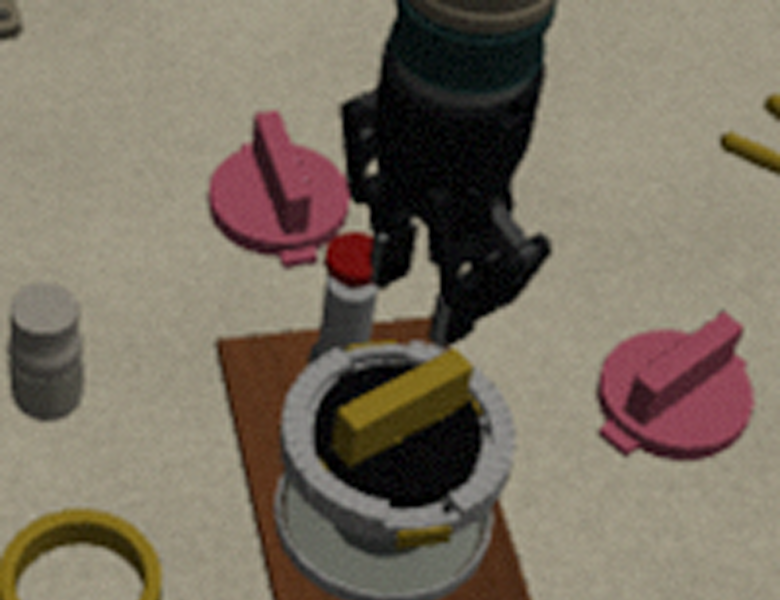

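The plunger is up again and the open fingers sit over the bar, aligned with it. Descending and gripping.

Emit:
{"api": "servo_tool", "payload": {"targets": [50,0.1,0.2,-3,0,50,0.1,0.2,-6,0,50,0.1,0.2,-8,0,50,0.1,0.2,-9.3,0,50,0.1,0.2,-9.3,0,20,0.1,0.2,-9.3,0,10,0.1,0.2,-9.3,0,10,0.1,0.2,-9.3,0,10,0.1,0.2,-9.3,0,10,0.1,0.2,-9.3,0], "grip_force": 40}}

```text
clock: 4.65
tcp_pos: [0.5959, 0.1997, 0.1089]
orientation: [-1.334, 0.984, -0.987]
contact_force: [0.6, 0.1, 5.7]
width: 0.201
```

Emit:
{"api": "servo_tool", "payload": {"targets": [10,-0.1,0,0.1,4,10,-0.1,0,0.1,11,10,-0.1,0,0.1,18,10,-0.1,0,0.1,25,10,-0.1,0,0.1,32,10,-0.1,0,0.1,39,10,-0.1,0,0.1,46,10,-0.1,0,0.1,52,10,-0.1,0,0.1,58,10,-0.1,0,0.1,62,10,-0.1,0,0.1,62,10,-0.1,0,0.1,62]}}

```text
clock: 5.85
tcp_pos: [0.5941, 0.1995, 0.1089]
orientation: [-1.565, 0.149, -0.15]
contact_force: [0.2, 0.0, 3.9]
width: 0.202
```

```bash
cat > st.py <<'E'
from h import *
from scipy.spatial.transform import Rotation as R
s=arm.read_state();M=R.from_rotvec(s['orientation']).as_matrix()
print('jaw yaw deg',np.degrees(np.arctan2(M[1,2],M[0,2])).round(2),'tcp',s['tcp_pos'].round(4),'q',s['joints'].round(3),'F',s['contact_force'].round(2),'T',s['wrist_torque'].round(2),s['width'])
E
python3 st.py
```

```text
jaw yaw deg 79.09 tcp [0.5941 0.1995 0.1089] q [ 0.221  0.364 -0.176  1.03  -0.     0.411] F [0.22 0.02 3.86] T [0.   0.03 0.15] 0.20164831244089035
```

Emit:
{"api": "servo_tool", "payload": {"targets": [10,0,0,0,3,10,0,0,0,3,10,0,0,0.3,3,10,0,0,0.6,3,10,0,0,0.8,3,10,0,0,0.8,3,10,0,0,0.8,3]}}

```text
clock: 6.55
tcp_pos: [0.5933, 0.1994, 0.116]
orientation: [-1.568, 0.108, -0.107]
contact_force: [0.5, 0.4, -3.4]
width: 0.205
```

```bash
python3 st.py
```

```text
jaw yaw deg 82.15 tcp [0.5933 0.1994 0.116 ] q [ 0.221  0.358 -0.169  1.045 -0.     0.358] F [ 0.51  0.43 -3.42] T [ 0.06 -0.01  0.01] 0.20498377603889634
```

Emit:
{"api": "servo_tool", "payload": {"targets": [10,0,0,0.4,0,10,0,0,0.8,0,10,0,0,1.2,0,10,0,0,1.6,0,10,0,0,2.2,0,10,0,0,3,0,10,0,0,5,0,10,0,0,8,0,10,0,0,8,0,10,0,0,8,0]}}

```text
clock: 7.55
tcp_pos: [0.5944, 0.1996, 0.1974]
orientation: [-1.567, 0.105, -0.11]
contact_force: [-0.3, -0.2, -3.6]
width: 0.205
```

```bash
python3 st.py
python3 - <<'E'
from h import *
A=cap('scene','s2');B=cap('top')
cv2.imwrite('pics/z2.png',np.hstack([cv2.resize(A['frame'][60:270,240:440],(400,420),interpolation=cv2.INTER_CUBIC),cv2.resize(B['frame'][130:270,160:293],(399,420),interpolation=cv2.INTER_CUBIC)])[:,:,::-1])
E
```

```text
jaw yaw deg 82.16 tcp [0.5944 0.1996 0.1974] q [ 0.221  0.297 -0.072  1.2    0.     0.358] F [-0.29 -0.16 -3.6 ] T [0.01 0.07 0.  ] 0.2054849774185491
```

View pics/z2.png

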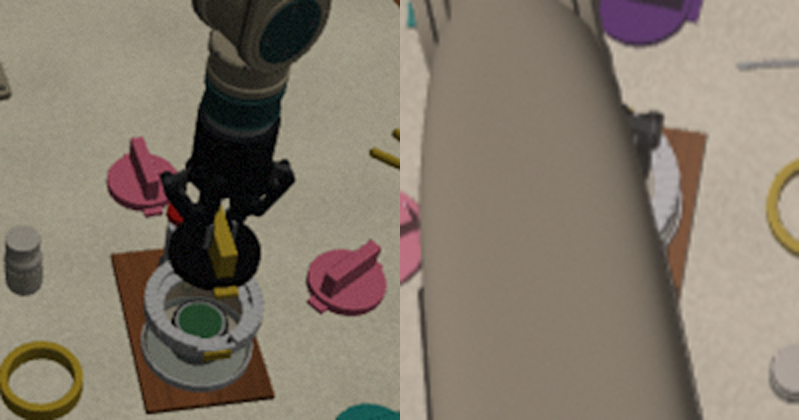

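The lid is clear of the collar, level, and the lens shows green inside. Carrying it to the mat.

Emit:
{"api": "servo_tool", "payload": {"targets": [10,0.2,-2,0,0,10,0.4,-6,0,0,10,0.6,-10,0,0,10,0.8,-14.5,0,0,10,1,-19,0,0,10,1.3,-23.5,0,0,10,1.6,-28,0,0,10,2,-32.5,0,0,10,2.4,-36.5,0,0,10,2.4,-39,0,0,10,2.4,-40.4,0,0,10,2.4,-40.4,0,0]}}

```text
clock: 8.85
tcp_pos: [0.6168, -0.2058, 0.1947]
orientation: [-1.567, 0.111, -0.107]
contact_force: [0.6, 0.9, -2.8]
width: 0.204
```

Emit:
{"api": "servo_tool", "payload": {"targets": [10,0,0,-3,0,10,0,0,-6,0,10,0,0,-9,0,10,0,0,-12,0,10,0,0,-14,0,10,0,0,-15,0,10,0,0,-15,0,10,0,0,-15,0]}}

```text
clock: 9.65
tcp_pos: [0.6183, -0.204, 0.0471]
orientation: [-1.568, 0.106, -0.108]
contact_force: [0.2, 0.5, -4.2]
width: 0.202
```

```bash
python3 st.py
python3 - <<'E'
from h import *
A=cap('scene','s3')
cv2.imwrite('pics/z3.png',cv2.resize(A['frame'][170:350,80:320],(800,600),interpolation=cv2.INTER_CUBIC)[:,:,::-1])
E
```

```text
jaw yaw deg 82.21 tcp [ 0.6183 -0.204   0.0471] q [-0.418  0.463 -0.174  0.933  0.    -0.282] F [ 0.15  0.53 -4.23] T [-0.05 -0.02 -0.02] 0.2022989880750314
```

View pics/z3.png

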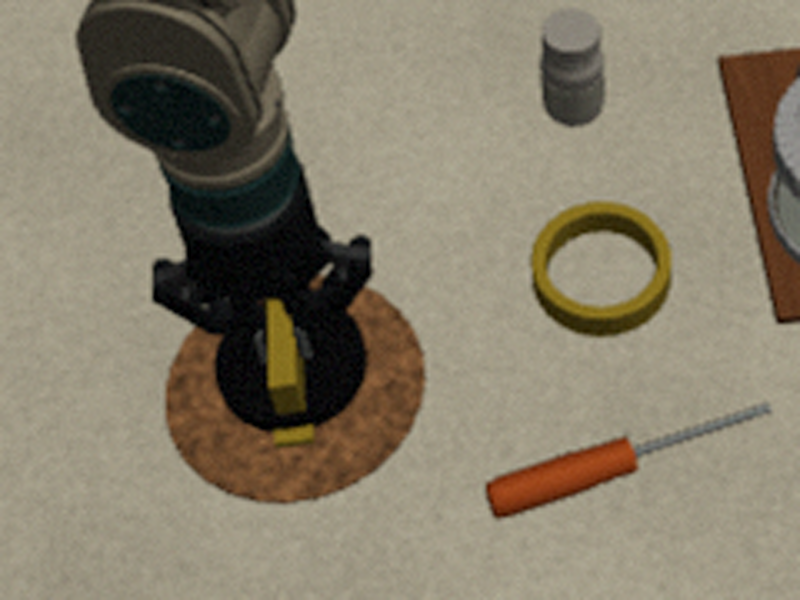

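The lid is above the mat's centre, 12 mm up. Lowering slowly until contact.

Emit:
{"api": "servo_tool", "payload": {"targets": [10,0,0,-0.3,0,10,0,0,-0.6,0,10,0,0,-0.8,0,10,0,0,-1,0,10,0,0,-1.1,0,10,0,0,-1.1,0,10,0,0,-1.1,0]}}

```text
clock: 10.4
tcp_pos: [0.6176, -0.2046, 0.0353]
orientation: [-1.568, 0.108, -0.107]
contact_force: [1.1, -0.2, -2.8]
width: 0.2
```

Emit:
{"api": "servo_tool", "payload": {"targets": [10,0,0,-0.05,0,10,0,0,-0.1,0,10,0,0,-0.15,0,10,0,0,-0.2,0,10,0,0,-0.2,0]}}

```text
clock: 10.9
tcp_pos: [0.6177, -0.2047, 0.0349]
orientation: [-1.568, 0.107, -0.108]
contact_force: [-3.7, 0.7, 6.2]
width: 0.2
```

Emit:
{"api": "servo_tool", "payload": {"targets": [10,0,0,0.1,0,25,0,0,0.1,0,40,0,0,0.1,0,50,0,0,0.1,0,50,0,0,0.1,0,50,0,0,1,0,50,0,0,3,0,50,0,0,6,0,50,0,0,10,0,50,0,0,14,0,50,0,0,14,0]}}

```text
clock: 12.0
tcp_pos: [0.6222, -0.2066, 0.1817]
orientation: [-1.573, 0.097, -0.118]
contact_force: [0.4, -0.3, 0.5]
width: 0.498
```

Emit:
{"api": "servo_tool", "payload": {"targets": [50,-4,-4,2,0,50,-8,-8,2,0,50,-11,-11,2,0,50,-14,-14,2,0,50,-14,-14,2,0,50,-14,-14,2,0,50,-14,-14,2,0]}}

```text
clock: 12.7
tcp_pos: [0.4781, -0.344, 0.1933]
orientation: [-1.568, 0.107, -0.107]
contact_force: [0.5, -0.4, -0.7]
width: 0.499
```

```bash
python3 st.py
python3 - <<'E'
from h import *
A=cap('scene','s4');B=cap('top','t4')
cv2.imwrite('pics/z4.png',cv2.resize(np.hstack([A['frame'],B['frame']]),(800,300),interpolation=cv2.INTER_AREA)[:,:,::-1])
a0=cv2.imread('pics/s0.png')[:,:,::-1]
for m,st,ce in blobs(A,(20,120,90),(35,255,255)): print('yel',st,ce.round(1),ray(A,ce,.062).round(3))
for m,st,ce in blobs(A,(0,150,60),(6,255,255)): print('red',st,ce.round(1))
for box in((240,165,265,210),(235,228,285,272),(220,288,315,326)):
    x0,y0,x1,y1=box; print(np.abs(a0[y0:y1,x0:x1].astype(int)-A['frame'][y0:y1,x0:x1]).mean())
E
```

```text
jaw yaw deg 82.19 tcp [ 0.4781 -0.344   0.1933] q [-7.340e-01  2.350e-01 -1.610e-01  1.174e+00  1.000e-03 -5.970e-01] F [ 0.52 -0.41 -0.72] T [-0.01 -0.02  0.02] 0.4991353933274565
yel [426 124  37  24 163] [446.8 138.6] [0.426 0.559 0.062]
yel [240 231  41  34 382] [259.8 247.7] [0.619 0.003 0.062]
yel [160 254  10  35 288] [164.6 271.3] [ 0.62  -0.204  0.062]
red [324 160  15  12 127] [331.  165.4]
2.764148148148148
2.7381818181818183
2.6901200369344416
```

View pics/s4.png

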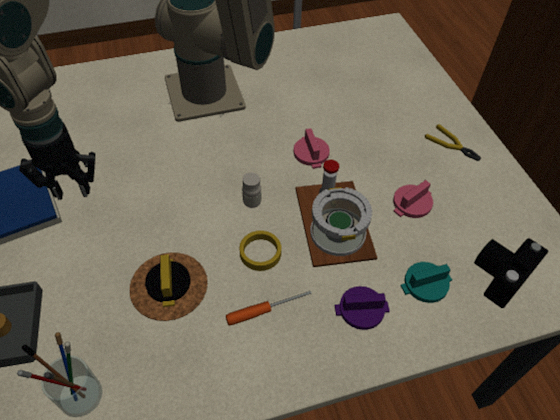

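The lid stands upright at the mat's centre, around (167,278). The plunger is up, the other things have not moved, and the arm is clear.

```bash
python3 -c "
from cell import arm
print(arm.hand_in())"
```

```text
the job is handed in; nothing more can be done
None
```

The job is done and handed in at about 12.8 s on the robot's clock.

- **Vent:** I pressed the plunger down until it hit its stop (18 N at 12 mm of travel, against the 9 N spring). It sprang back up, and a picture taken before I touched the lid showed it up.
- **Lid:** I turned it anticlockwise about 65° and lifted it free; after release, its bar measured (0.620, -0.204). That is within about 3 mm of the mat's measured centre. The last picture shows it right way up and wholly on the cork.
- **Set-down:** Contact with the mat reached about 6 N before I released the bar.
- **Other things:** Tape, jar and screwdriver look the same as in the first picture, with differences only at image-noise level. The arm was clear and touching nothing.

No check failed. The two cameras put the bar and mat 3 to 5 mm apart, within the room I had.

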